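# Lift and slide open the well hatch of a sample mill

## Task

Open the well of the low bench mill: lift the recessed steel hatch straight off its seat by its bar handle, slide it in its channels all the way to the end on the side where it will run, let it down flat into the shallow parking recess there and let go. It opens to one side only: a stop hidden under a channel lip blocks the other side after a short way, and which side is blocked can only be felt. Leave the jar, the vial, the beaker and the tray where they stand.

Things in the scene. Friction and masses are not known exactly. Their poses are not given: they have to be found in the camera images.
- mill: Fixed low grey bench mill, 280 mm (its x) by 500 mm (its y), flat deck 110 mm above the bench. Origin: underside centre, at bench height, below the middle of the well. z up; y runs along the two channels (parallel aluminium rails) between which the hatch lifts and slides. End walls 24 mm above the deck close the channels at y = +-218 mm: the free side gives 153 mm of travel.
- seat (a point): Centre of the central seat in the mill's deck, at ledge height (100 mm above the bench). The seat is 126 x 136 mm (x, y) and 10 mm deep, the open well lies below its 10 mm wide ledge. 14 mm wide lands at deck height separate it from the two parking recesses.
- park_left (a point): Centre of the floor of the parking recess at the mill's +y end, 150 mm from the seat centre, 106 mm above the bench: 126 x 136 mm (x, y), 4 mm deep. Usable only if the hatch runs this way.
- park_right (a point): Centre of the floor of the same recess at the mill's -y end, 150 mm from the seat centre. Usable only if the hatch runs this way. Exactly one of the two sides is free.
- far_lip (a point): Inner lower edge of the lip of the rail at the mill's +x, mid-length. Both rails: walls from x = 63 to 75 mm, 24 mm above the deck; lips 6 mm thick, underside 18 mm above the deck, reaching in to x = 50 mm. Under this lip, at +y or -y (unknown), a rigid fixed stop block of full channel height halts the hatch after 10 to 50 mm of travel. Outside screw heads look alike on both sides.
- hatch: Loose flat steel hatch, 120 mm (its x) by 130 mm (its y) by 10 mm thick, 0.35 to 0.65 kg; origin at its underside centre, z up, axes as the mill's; about 3 mm play all round. Starts in the central seat, top flush with the deck. Lifted 10 mm it clears the deck, at 18 mm it meets the lips, so it slides only held level at a lift between; it cannot leave the channels. Parked, its underside is 6 mm above its start.
- hatch_handle (a point): Centre of the hatch's bar handle, 45 mm above the hatch underside (35 mm above its top face), over its centre. The bar is 14 x 14 mm in section, 76 mm long along the hatch's x, on two 10 mm wide feet at x = +-33 mm, with a 28 mm high gap under the bar. Fingers closing along the hatch's y take it from above.
- jar: Bystander: closed steel grinding jar, 42 mm across, 55 mm tall, standing on the deck strip beyond the +x rail on the -y side; origin at its underside.
- vial: Bystander: amber vial, 28 mm across, 50 mm tall, standing on the deck strip beyond the +x rail on the +y side; origin at its underside.
- beaker: Bystander: glass beaker, 72 mm across, 90 mm tall, on the bench to the left; origin at its underside.
- tray: Bystander: white divided tray, 120 x 160 x 45 mm, on the bench to the right; origin at its underside.

How it is judged:
By the outcome, as a careful person would: the job done as asked, in the order asked, and still so for the second after the job is handed in, with the robot touching nothing.
It also fails if it takes over 42 s, if anything falls off the work surface, if the arm or the gripper's body presses on something with over 40 N, if the wrist force passes 120 N, or if a joint passes its speed limit or range.

## Robot

A 6-joint arm with a two-finger parallel gripper is mounted at the origin on the work surface. World frame = base frame: x ahead of the robot, y to its left, z up, the work surface at z = 0. Lengths are in mm, angles in rad, forces in N, time in s.
With the tool pointing down it reaches from about 400 to 925 mm from the base axis. Payload 12.5 kg.
Tool frame: the origin (TCP) lies at the very end of the fingers, on their centre line; the grasp point (between the pads) lies 19 mm behind it; x points along the fingers, y is the direction in which the jaws open and shut, and the axes are right-handed (so a half turn about x gives the same grasp; the last joint's range is limited). The gripper opens to 95 mm and grips with 3 to 60 N. Pads are 20 mm wide; open, the fingers measure 119 mm over their backs; the gripper's body (75 mm by 180 mm) begins 59 mm behind the grasp point.
Start: joints at [-0.106, 0.491, 1.559, -0, 1.092, -0.106], TCP at [625.017, 0.021, 214.661] pointing down, gripper open.
Joint ranges: [-3.1, 3.1], [-0.84, 2.19], [0.05, 2.79], [-1.13, 4.28], [0.06, 2.93], [-2.69, 2.69]. Speed limits (rad/s): [2.22, 2.22, 2.79, 3.14, 3.14, 3.14].

## Interface

Orientations are given as [roll, pitch, yaw] about the fixed x, y, z axes, in that order (R = Rz(yaw) Ry(pitch) Rx(roll)).
In Python, from cell import * gives the robot as it stands.
- The arm moves only by the tool step_arm, never from a script. Its argument "steps" is a list of rows, each a list of 4 numbers: the shift along the tool's x, y, z in units of 50 mm (1.0 is 50 mm), then the turn about the tool's x in units of 8 degrees (1.0 is 8 degrees). A call has 1 to 20 rows; each row shifts and turns the commanded pose from where the row before left it, along the tool's axes as they then stand; what a row does not reach is not made up. A row lasts 1/8 s, in which the tool goes at most 62.5 mm and 10.7 degrees, less where a joint would pass 70% of its speed; a pose out of reach is approached as far as the arm can. A call is refused whole if a number of a shift passes 1 or a number of a turn 1, either way. A call with a gripper value outside its range is refused whole. "jaw" is the closure, from 0 (fully open) to 1 (shut), set as the call begins (left out, the last holds). The fingers move at their own pace and stop on an object; the grip force is fixed at half the most. Time passes only in rows, so rows that do not move let the fingers close. It gives the time, the measured TCP pose, the force and the opening at its end, in the units of the state.
- state(): the state, without advancing time (a new reading comes with each control period).
- read_camera(name): name is "scene" or "side" or "wrist"; returns the picture (384x512x3 uint8, red, green, blue); there is no depth.
- camera_info(name): a dict with "mtx" (3x3 intrinsics, pixels), "eye" and "attitude" of the camera in the world; the wrist camera has in their place "hand_eye" (4x4, takes a point from camera to tool coordinates, whose origin is the TCP and whose axes are the tool frame's). Camera axes: x right, y down, z forward; pixel columns grow to the right and rows downward; lengths in mm; the calibration is good to about 2 mm. A picture is of the moment at which its call begins: read the wrist's pose just before it. camera_info takes no time and is no camera call.
- job_done(): hands the job in, once; it reports no verdict.
The state is a dict: "t": time; "joints": joint angles; "qvel": joint speeds; "tau": joint torques, N m; "eef_pos": TCP position; "tcp_rot": TCP orientation; "ft_force": force on the tool from outside, world axes, zero at the start; "moment": the same for the moment, N m; "opening": opening from 0.0 (shut) to 1.0 (fully open).
Only numpy, scipy, OpenCV 4.12 (cv2) and the standard library are available. Lean on these libraries where they do the work, as an engineer would, in place of code of your own. Each camera call takes 0.05 s, during which the arm holds its last target.

## Working session

There is one attempt and no reset: what is moved stays moved. The work goes in short steps, Python scripts to look and compute and a tool call to move; the robot and the scene stay as the last step left them, time stands still between calls to the robot, and variables do not carry over. Pictures are saved under pics/ and viewed, and the job is handed in when it is done.

Besides the shell and the picture viewer there is one more tool, called after "Emit:" as name([rows], argument=value, ...), one row to a line, values as JSON. step_arm: Moves the arm, as the interface text tells. Its arguments: {"type":"object","properties":{"steps":{"type":"array","items":{"type":"array","items":{"type":"number"}}},"jaw":{"type":"number"}},"required":["steps"]}

```bash
mkdir -p pics
python3 - <<'E'
from cell import *
import cv2
print(state())
for n in ("scene","side","wrist"):
    im=read_camera(n); cv2.imwrite(f"pics/{n}0.png",im[:,:,::-1]); print(n,camera_info(n))
E
```

```text
{'t': 0.0, 'joints': array([-1.05602773e-01,  4.91576190e-01,  1.55945577e+00,  1.78785724e-05,
        1.09169352e+00, -1.05597946e-01]), 'qvel': array([-0.00102555, -0.00016728, -0.00027124, -0.00028111,  0.00055232,
        0.00131488]), 'tau': array([-9.52334158e-04, -6.12640929e+01, -2.58175153e+01,  6.92750537e-02,
        4.83079045e-02, -1.38641695e-05]), 'eef_pos': array([6.24755304e+02, 5.12643961e-02, 2.14049238e+02]), 'tcp_rot': array([-1.69039039,  1.56966339,  3.02198551]), 'ft_force': array([-0.10768582,  0.50270712, -0.31641742]), 'moment': array([ 0.03548514, -0.05558035,  0.00392456]), 'opening': 1.0030185281065696}
scene {'mtx': array([[400.22911742,   0.        , 253.99666313],
       [  0.        , 400.22911742, 191.08057511],
       [  0.        ,   0.        ,   1.        ]]), 'eye': array([1530.89713851,  579.20699886,  818.08398961]), 'attitude': array([-2.12098687, -0.00379776,  2.13228319])}
side {'mtx': array([[417.02061326,   0.        , 256.99062235],
       [  0.        , 417.02061326, 184.60904945],
       [  0.        ,   0.        ,   1.        ]]), 'eye': array([ 349.2717228 , 1015.10487406, 1100.2067631 ]), 'attitude': array([-2.32241727, -0.01726508, -2.89742162])}
wrist {'mtx': array([[265.01478284,   0.        , 253.69833711],
       [  0.        , 265.01478284, 194.0816931 ],
       [  0.        ,   0.        ,   1.        ]]), 'hand_eye': array([[-4.13319780e-04, -2.65343081e-01,  9.64153970e-01,
        -1.70595417e+02],
       [ 9.99998774e-01, -1.56576018e-03, -2.22408129e-06,
        -3.65908706e-01],
       [ 1.51022404e-03,  9.64152788e-01,  2.65343403e-01,
        -7.48537391e+01],
       [ 0.00000000e+00,  0.00000000e+00,  0.00000000e+00,
         1.00000000e+00]])}
```

View pics/scene0.png

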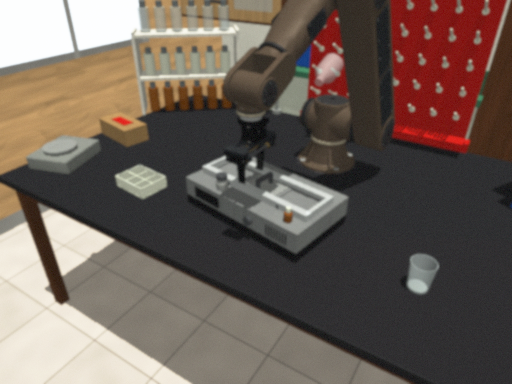

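View pics/side0.png

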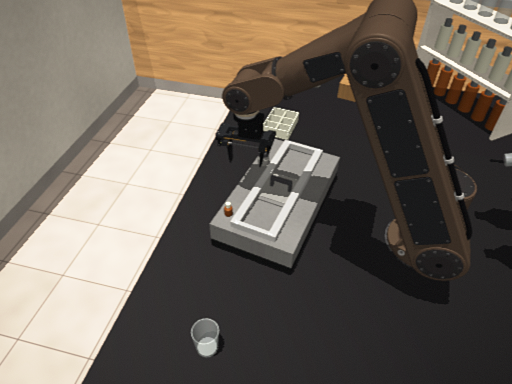

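View pics/wrist0.png

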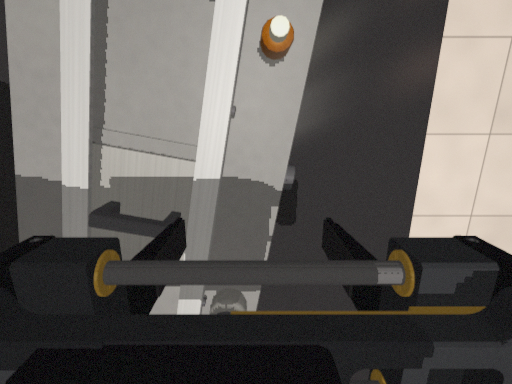

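```bash
cat > h.py <<'E'
import numpy as np, cv2
from scipy.spatial.transform import Rotation as R
from scipy.optimize import least_squares
def rot(e): return R.from_euler('xyz',e).as_matrix()
def campose(info,st=None):
    if 'eye' in info: return rot(info['attitude']),np.array(info['eye'])
    Rt=rot(st['tcp_rot']);H=np.array(info['hand_eye'])
    return Rt@H[:3,:3],Rt@H[:3,3]+st['eef_pos']
def proj(P,info,st=None):
    Rc,e=campose(info,st); c=(np.atleast_2d(P)-e)@Rc; K=info['mtx']
    return np.c_[K[0,0]*c[:,0]/c[:,2]+K[0,2],K[1,1]*c[:,1]/c[:,2]+K[1,2]]
def atz(uv,z,info,st=None):
    Rc,e=campose(info,st);K=info['mtx']
    d=Rc@np.array([(uv[0]-K[0,2])/K[0,0],(uv[1]-K[1,2])/K[1,1],1]); return e+d*(z-e[2])/d[2]
E
python3 - <<'E'
import cv2
from cell import *
from h import *
st=state(); print(rot(st['tcp_rot']).round(3))
a=cv2.imread("pics/scene0.png")[140:260,175:360]; cv2.imwrite("pics/scene0c.png",cv2.resize(a,None,fx=4,fy=4,interpolation=cv2.INTER_CUBIC))
a=cv2.imread("pics/side0.png")[130:270,200:350]; cv2.imwrite("pics/side0c.png",cv2.resize(a,None,fx=4,fy=4,interpolation=cv2.INTER_CUBIC))
E
```

```text
[[-0.001  1.    -0.   ]
 [ 0.    -0.    -1.   ]
 [-1.    -0.001 -0.   ]]
```

View pics/scene0c.png

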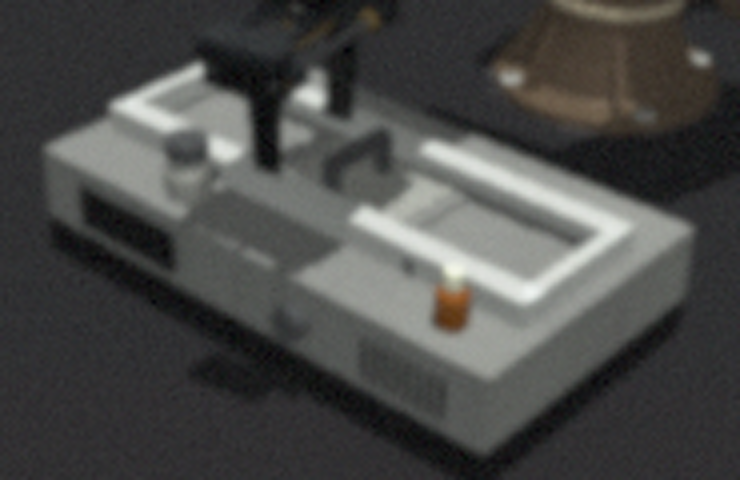

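View pics/side0c.png

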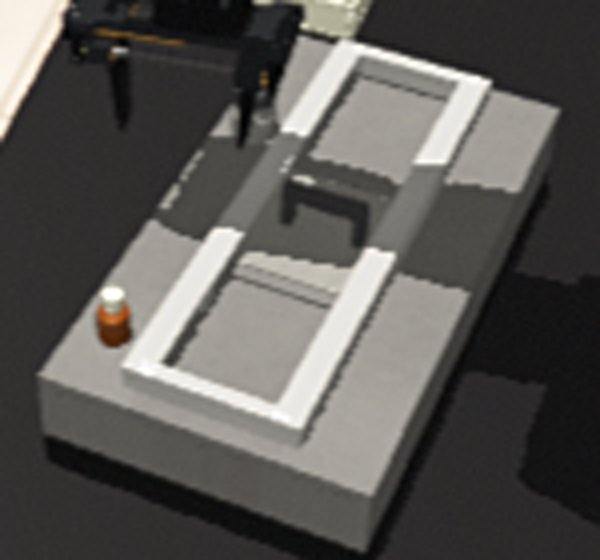

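```bash
cat > fit.py <<'E'
from cell import *
from h import *
I={n:camera_info(n) for n in("scene","side")}
off={'scene':(175,140),'side':(200,130)}
obs=[('side',(40,377),(140,250,110)),('side',(370,495),(-140,250,110)),('side',(560,112),(-140,-250,110)),
('scene',(490,378),(140,250,110)),('scene',(695,232),(-140,250,110)),('scene',(45,150),(140,-250,110)),
('side',(365,65),(50,-218,134)),('side',(455,95),(-50,-218,134)),('side',(280,403),(-50,218,134)),('side',(164,360),(50,218,134))]
def f(p,full=False):
    r=[]
    for n,c,m in obs:
        c0,s0=np.cos(p[2]),np.sin(p[2])
        P=[p[0]+c0*m[0]-s0*m[1],p[1]+s0*m[0]+c0*m[1],m[2]]
        uv=proj(P,I[n])[0]; r+=list(uv-[(c[0]+.5)/4-.5+off[n][0],(c[1]+.5)/4-.5+off[n][1]])
    return np.array(r)
s=least_squares(f,[600,0,0],loss='soft_l1')
print(s.x,np.degrees(s.x[2])); print(f(s.x).reshape(-1,2).round(1))
for c in((285,180),(370,205)): print(atz([(c[0]+.5)/4-.5+200,(c[1]+.5)/4-.5+130],152,I['side']))
E
python3 fit.py
```

```text
[ 5.06509616e+02 -2.28207577e+01 -1.81190059e-01] -10.381425692101287
[[-0.1  0.1]
 [ 0.6  1. ]
 [ 0.3 -0.2]
 [-0.5  0.5]
 [-0.3 -1.1]
 [-0.2 -0.7]
 [-0.7 -2.2]
 [ 1.8 -2.6]
 [-0.3  1.3]
 [-1.   1.5]]
[544.89440082 -34.30708313 152.        ]
[468.76482865 -22.06668669 152.        ]
```

Emit:
step_arm([
  [0,-0.6,0.13,0],
  [0,-0.6,0.13,0],
  [0,-0.6,0.13,0],
  [0,-0.57,0.13,0],
  [0,0,0,-1],
  [0,0,0,-1],
  [0,0,0,-1],
  [0,0,0,-1],
  [0,0,0,-1],
  [0,0,0,-1],
  [0,0,0,-1],
  [0,0,0,-1],
  [0,0,0,-1],
  [0,0,0,-0.95],
  [0,0,0,0],
  [0,0,0,0],
])

```text
t: 2.15
eef_pos: [506.5, -26.0, 214.6]
tcp_rot: [3.008, 1.571, 2.824]
ft_force: [-0.5, 0.2, -0.0]
opening: 0.997
```

Run:
```python
from cell import *
import cv2,pickle
st=state(); print(st['t'],st['eef_pos'],st['joints'],st['ft_force'])
D={'w':(read_camera('wrist'),st),'side':read_camera('side')}
pickle.dump(D,open('d1.pkl','wb'))
cv2.imwrite("pics/w1.png",D['w'][0][:,:,::-1])
a=D['side'][130:270,200:350,::-1]; cv2.imwrite("pics/side1c.png",cv2.resize(a,None,fx=4,fy=4,interpolation=cv2.INTER_CUBIC))
```

```text
2.15 [506.4729772  -25.97248641 214.60729437] [-1.81552950e-01  3.24266806e-01  1.84274162e+00  7.71597356e-06
  9.74630788e-01 -1.56792948e+00] [-0.45344156  0.22260046 -0.03133135]
```

View pics/w1.png

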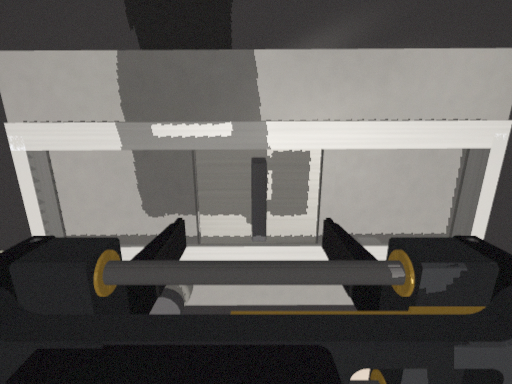

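View pics/side1c.png

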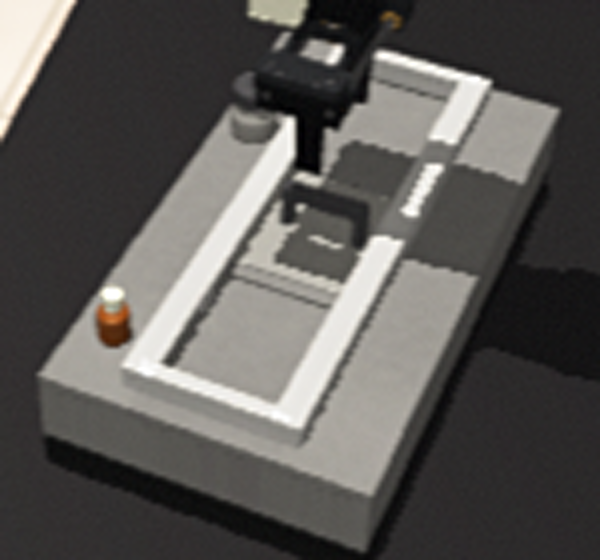

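The wrist view is aligned with the channels: bar at columns about 252–267, rows 158–240; the seat edges at columns 196 and 320; rails level; end walls near 20 and 490.

Run:
```python
from cell import *
from h import *
import pickle
im,st=pickle.load(open('d1.pkl','rb'))['w']; I=camera_info('wrist')
Rt=rot(st['tcp_rot'])
def t(uv,z):
    P=atz(uv,z,I,st); return P.round(1),(Rt.T@(P-st['eef_pos'])).round(1)
for n,uv,z in(("barTopL",(252,158),152),("barTopR",(267,158),152),("barBotL",(252,238),152),("seatL",(196,190),110),("seatR",(320,190),110),("railL",(60,150),134),("railR",(460,150),134),("railtopo L",(60,122),134),("railtopo R",(460,122),134),("farlip",(250,246),134)): print(n,*t(uv,z))
a=im[140:250,190:330,::-1]; cv2.imwrite("pics/w1c.png",cv2.resize(a,None,fx=5,fy=5,interpolation=cv2.INTER_CUBIC))
```

```text
barTopL [463.2 -19.4 152. ] [ 62.6  -1.5 -43.8]
barTopR [465.6  -6.4 152. ] [ 62.6  11.7 -43.7]
barBotL [538.4 -33.7 152. ] [62.6 -1.7 32.8]
seatL [491.3 -86.1 110. ] [104.6 -61.9  -3.8]
seatR [516.   44.7 110. ] [104.6  71.2  -3.6]
railL [ 424.8 -195.8  134. ] [  80.6 -181.9  -49.1]
railR [494.4 173.9 134. ] [ 80.6 194.2 -48.5]
railtopo L [ 400.8 -186.2  134. ] [  80.6 -176.9  -74.5]
railtopo R [468.4 173.4 134. ] [ 80.6 189.  -74. ]
farlip [555.1 -39.1 134. ] [80.6 -3.9 50.2]
```

View pics/w1c.png

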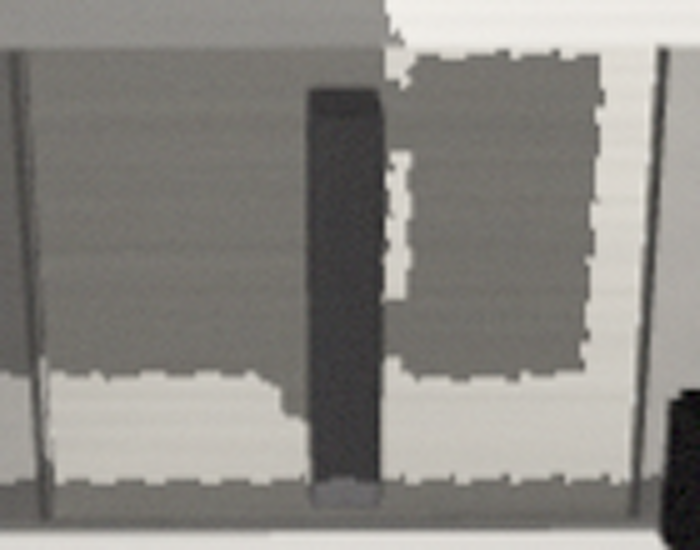

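Emit:
step_arm([
  [0,0.09,-0.04,0],
  [0.6,0,0,0],
  [0.6,0,0,0],
  [0.4,0,0,0],
  [0.17,0,0,0],
  [0,0,0,0],
], jaw=0.3)

```text
t: 3.0
eef_pos: [505.3, -21.1, 126.1]
tcp_rot: [-3.122, 1.57, 2.98]
ft_force: [-0.3, 1.1, 0.8]
opening: 0.698
```

Run:
```python
from cell import *
import cv2
st=state(); print(st)
im=read_camera('wrist'); cv2.imwrite("pics/w2.png",im[:,:,::-1])
a=read_camera('side')[130:270,200:350,::-1]; cv2.imwrite("pics/side2c.png",cv2.resize(a,None,fx=4,fy=4,interpolation=cv2.INTER_CUBIC))
```

```text
{'t': 3.0, 'joints': array([-1.72343781e-01,  4.42807573e-01,  1.94411604e+00, -6.38155224e-06,
        7.55077523e-01, -1.56145741e+00]), 'qvel': array([-0.00053752, -0.01957316, -0.01257219,  0.00154833,  0.00868357,
       -0.00252075]), 'tau': array([-8.29497149e-03, -4.96098268e+01, -1.81024575e+01, -2.29905808e-02,
       -9.06615425e-02,  9.93190479e-03]), 'eef_pos': array([505.34809772, -21.07652048, 126.10012229]), 'tcp_rot': array([-3.12155203,  1.57038782,  2.97995522]), 'ft_force': array([-0.34106456,  1.0803158 ,  0.79375646]), 'moment': array([0.12291914, 0.01365438, 0.04018089]), 'opening': 0.6981434624728523}
```

View pics/w2.png

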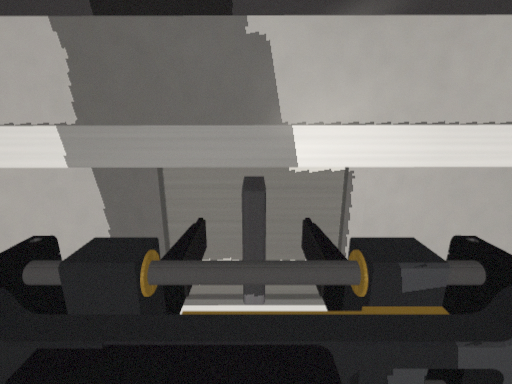

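View pics/side2c.png

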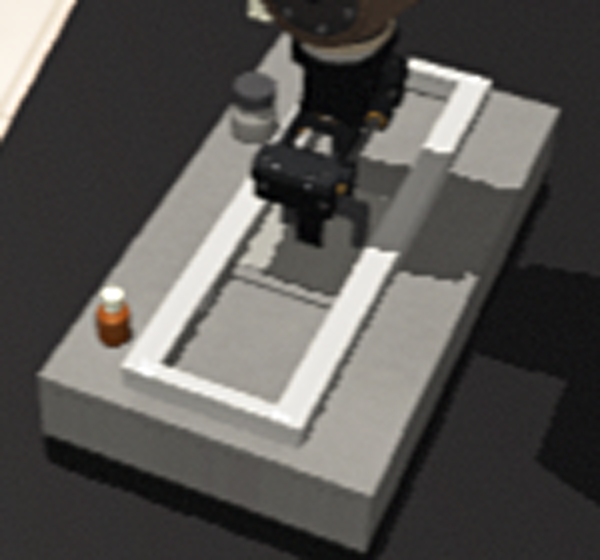

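The bar is centred between the fingers (columns 243–266, fingers at about 205 and 303). Closing.

Emit:
step_arm([
  [0,0,0,0],
  [0,0,0,0],
  [0,0,0,0],
  [0,0,0,0],
  [0,0,0,0],
  [0,0,0,0],
], jaw=1)

```text
t: 3.85
eef_pos: [505.4, -21.2, 126.1]
tcp_rot: [0.444, 1.571, 0.263]
ft_force: [0.0, -0.1, 0.1]
opening: 0.147
```

Emit:
step_arm([
  [-0.07,0,0,0],
  [-0.07,0,0,0],
  [-0.07,0,0,0],
  [-0.07,0,0,0],
  [0,0,0,0],
  [0,0,0,0],
])

```text
t: 4.6
eef_pos: [505.3, -21.2, 140.1]
tcp_rot: [-0.928, 1.571, -1.11]
ft_force: [-0.4, 0.1, -3.6]
opening: 0.148
```

Run:
```python
from cell import *
import cv2
st=state(); print(st)
im=read_camera('wrist'); cv2.imwrite("pics/w3.png",im[:,:,::-1])
a=read_camera('side')[130:270,200:350,::-1]; cv2.imwrite("pics/side3c.png",cv2.resize(a,None,fx=4,fy=4,interpolation=cv2.INTER_CUBIC))
```

```text
{'t': 4.6, 'joints': array([-1.72566812e-01,  4.21586793e-01,  1.93095245e+00, -2.68332523e-05,
        7.89039428e-01, -1.56187717e+00]), 'qvel': array([-1.48674501e-03,  2.55501238e-03,  1.74290277e-03,  5.38139876e-04,
       -4.69148719e-05,  8.57875631e-04]), 'tau': array([ 6.21455081e-03, -5.22793901e+01, -2.05635023e+01, -2.51630496e-02,
        8.26686784e-02, -9.63682851e-05]), 'eef_pos': array([505.31116132, -21.18765989, 140.11008487]), 'tcp_rot': array([-0.92843975,  1.5707727 , -1.10990681]), 'ft_force': array([-0.44476781,  0.14667745, -3.5612191 ]), 'moment': array([ 0.10052069, -0.0064497 ,  0.03120482]), 'opening': 0.14849528858481126}
```

View pics/w3.png

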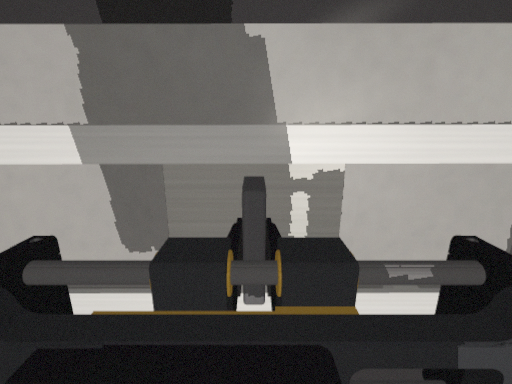

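View pics/side3c.png

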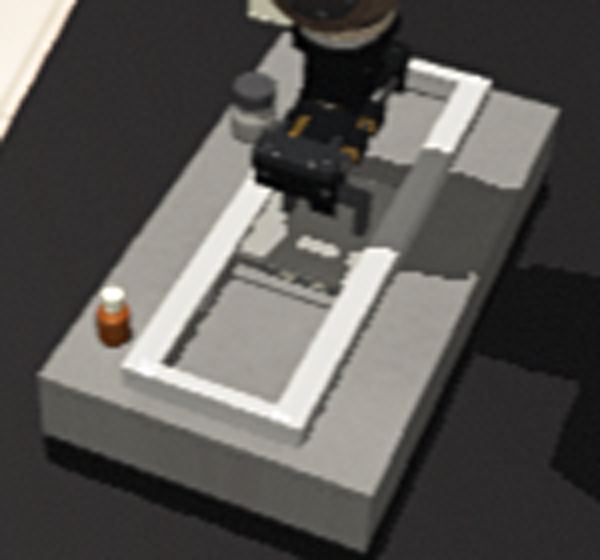

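Emit:
step_arm([
  [0,0.05,0,0],
  [0,0.05,0,0],
  [0,0.05,0,0],
  [0,0.05,0,0],
])

```text
t: 5.2
eef_pos: [507.2, -11.1, 140.1]
tcp_rot: [0.587, 1.571, 0.406]
ft_force: [0.2, -0.1, -4.3]
opening: 0.141
```

Emit:
step_arm([
  [0,0.05,0,0],
  [0,0.05,0,0],
  [0,0.05,0,0],
])

```text
t: 5.58
eef_pos: [508.6, -3.8, 140.2]
tcp_rot: [0.201, 1.571, 0.019]
ft_force: [-0.2, 0.4, -3.4]
opening: 0.144
```

Emit:
step_arm([
  [0,0.05,0,0],
  [0,0.05,0,0],
  [0,0.05,0,0],
])

```text
t: 5.95
eef_pos: [509.9, 3.6, 140.2]
tcp_rot: [0.179, 1.571, -0.002]
ft_force: [0.6, -0.3, -4.5]
opening: 0.143
```

Emit:
step_arm([
  [0,0.05,0,0],
  [0,0.05,0,0],
  [0,0.05,0,0],
])

```text
t: 6.32
eef_pos: [511.3, 10.9, 140.1]
tcp_rot: [-0.162, 1.571, -0.344]
ft_force: [0.7, -0.3, -3.9]
opening: 0.146
```

Emit:
step_arm([
  [0,0.05,0,0],
  [0,0.05,0,0],
  [0,0.05,0,0],
])

```text
t: 6.7
eef_pos: [512.6, 18.3, 140.2]
tcp_rot: [-0.069, 1.571, -0.25]
ft_force: [-0.2, 0.7, -3.6]
opening: 0.144
```

Emit:
step_arm([
  [0,0.05,0,0],
  [0,0.05,0,0],
  [0,0.05,0,0],
])

```text
t: 7.08
eef_pos: [513.6, 25.4, 140.1]
tcp_rot: [-2.385, 1.57, -2.566]
ft_force: [-7.7, -9.6, 1.1]
opening: 0.149
```

Emit:
step_arm([
  [0,0.05,0,0],
  [0,0.05,0,0],
])

```text
t: 7.32
eef_pos: [513.1, 28.1, 140.1]
tcp_rot: [-2.153, 1.565, -2.333]
ft_force: [-10.3, -30.8, 2.7]
opening: 0.146
```

Emit:
step_arm([
  [0,0.05,0,0],
  [0,0.05,0,0],
  [0,0.05,0,0],
])

```text
t: 7.7
eef_pos: [513.9, 31.6, 139.9]
tcp_rot: [-1.936, 1.559, -2.115]
ft_force: [-15.3, -58.2, 2.3]
opening: 0.205
```

Run:
```python
from cell import *
import cv2
st=state(); print(st['t'],st['eef_pos'],st['ft_force'],st['moment'])
im=read_camera('wrist'); cv2.imwrite("pics/w4.png",im[:,:,::-1])
a=read_camera('side')[130:270,200:350,::-1]; cv2.imwrite("pics/side4c.png",cv2.resize(a,None,fx=4,fy=4,interpolation=cv2.INTER_CUBIC))
```

```text
7.7 [513.91592602  31.55443912 139.91449451] [-15.28020557 -58.23593292   2.34911288] [-10.03412619   2.44359303  -0.29089658]
```

View pics/w4.png

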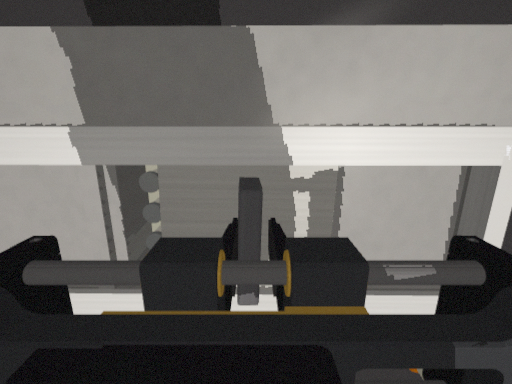

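View pics/side4c.png

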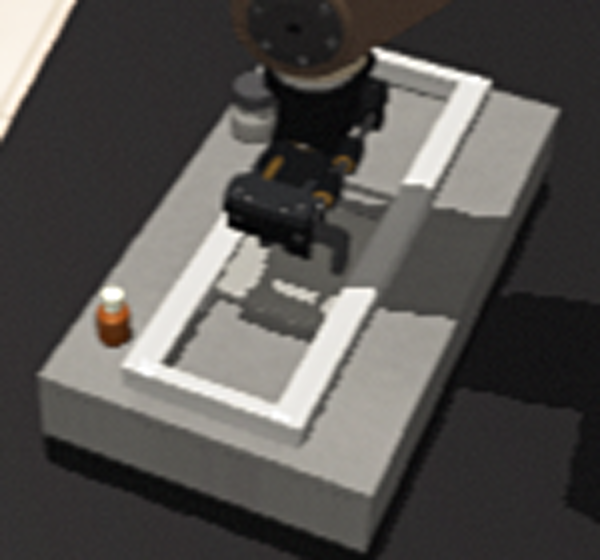

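Contact from about 46 mm on at the +y side, force rising to 58 N: +y is blocked. (I batched one call too many there.) The hatch turned slightly in the grip; backing off.

Emit:
step_arm([
  [0,-0.05,0,0],
  [0,-0.1,0,0],
  [0,-0.1,0,0],
  [0,-0.1,0,0],
  [0,0,0,0],
])

```text
t: 8.43
eef_pos: [513.1, 20.7, 140.2]
tcp_rot: [0.599, 1.571, 0.418]
ft_force: [-0.6, -0.4, -3.1]
opening: 0.146
```

Run:
```python
from cell import *
import cv2
st=state(); print(st['t'],st['eef_pos'],st['ft_force'],st['moment'],rot(st['tcp_rot']) if 0 else '')
im=read_camera('wrist'); cv2.imwrite("pics/w5.png",im[:,:,::-1])
a=read_camera('side')[130:270,200:350,::-1]; cv2.imwrite("pics/side5c.png",cv2.resize(a,None,fx=4,fy=4,interpolation=cv2.INTER_CUBIC))
```

```text
8.425 [513.07148173  20.65030695 140.16278359] [-0.64688018 -0.41985716 -3.07813538] [ 0.16337601 -0.03643847  0.03621063]
```

View pics/w5.png

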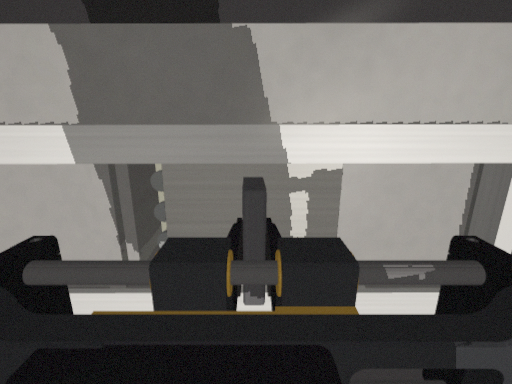

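View pics/side5c.png

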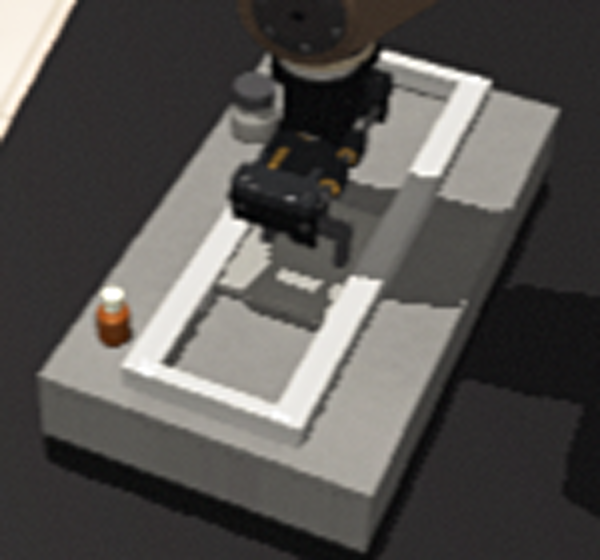

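Emit:
step_arm([
  [0,-0.1,0,0],
  [0,-0.15,0,0],
  [0,-0.15,0,0],
  [0,-0.15,0,0],
  [0,-0.15,0,0],
  [0,-0.15,0,0],
  [0,-0.1,0,0],
])

```text
t: 9.4
eef_pos: [504.4, -26.6, 140.2]
tcp_rot: [0.343, 1.571, 0.161]
ft_force: [0.1, 0.3, -3.9]
opening: 0.145
```

Emit:
step_arm([
  [0,-0.1,0,0],
  [0,-0.1,0,0],
  [0,-0.1,0,0],
  [0,-0.1,0,0],
])

```text
t: 9.9
eef_pos: [500.8, -46.1, 140.2]
tcp_rot: [0.067, 1.571, -0.114]
ft_force: [-0.8, -0.8, -3.7]
opening: 0.144
```

Emit:
step_arm([
  [0,-0.1,0,0],
  [0,-0.1,0,0],
  [0,-0.1,0,0],
  [0,-0.1,0,0],
])

```text
t: 10.4
eef_pos: [497.2, -65.8, 140.1]
tcp_rot: [0.118, 1.571, -0.063]
ft_force: [-0.4, -0.4, -3.0]
opening: 0.148
```

Emit:
step_arm([
  [0,-0.1,0,0],
  [0,-0.1,0,0],
  [0,-0.1,0,0],
  [0,-0.1,0,0],
])

```text
t: 10.9
eef_pos: [493.6, -85.4, 140.2]
tcp_rot: [0.302, 1.571, 0.12]
ft_force: [-0.3, -0.4, -3.1]
opening: 0.147
```

Emit:
step_arm([
  [0,-0.15,0,0],
  [0,-0.15,0,0],
  [0,-0.2,0,0],
  [0,-0.2,0,0],
  [0,-0.2,0,0],
  [0,-0.2,0,0],
  [0,-0.15,0,0],
  [0,-0.15,0,0],
  [0,-0.05,0,0],
  [0,0,0,0],
])

```text
t: 12.15
eef_pos: [480.5, -156.5, 140.1]
tcp_rot: [0.908, 1.571, 0.726]
ft_force: [0.3, 0.1, -4.4]
opening: 0.149
```

Run:
```python
from cell import *
import cv2
st=state(); print(st['t'],st['eef_pos'],st['ft_force'],st['moment'])
im=read_camera('wrist'); cv2.imwrite("pics/w6.png",im[:,:,::-1])
a=read_camera('side')[130:270,200:350,::-1]; cv2.imwrite("pics/side6c.png",cv2.resize(a,None,fx=4,fy=4,interpolation=cv2.INTER_CUBIC))
```

```text
12.15 [ 480.52113293 -156.48881648  140.14895737] [ 0.25408753  0.05251747 -4.3591014 ] [ 0.15013255 -0.0614537   0.00490235]
```

View pics/w6.png

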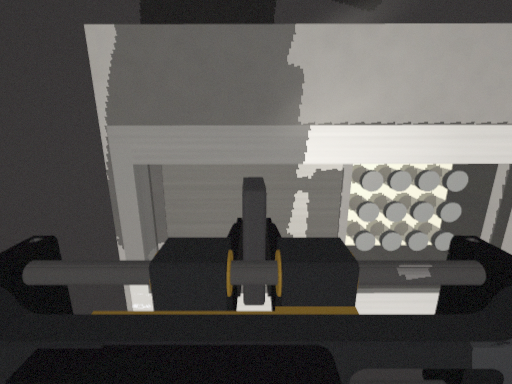

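View pics/side6c.png

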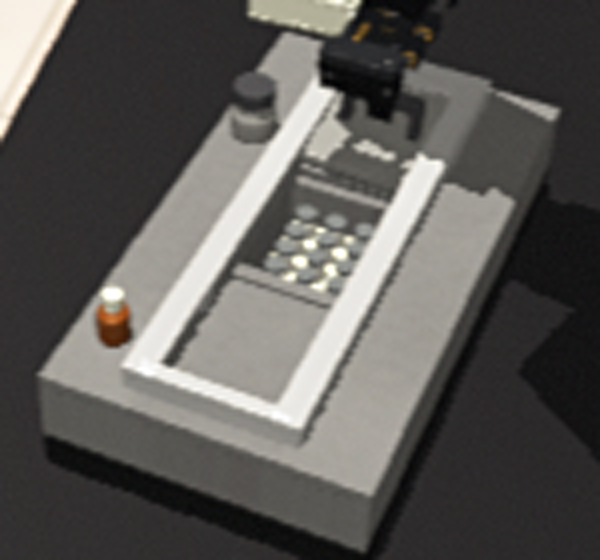

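Emit:
step_arm([
  [0,-0.08,0,0],
  [0,-0.06,0,0],
  [0,-0.06,0,0],
  [0,-0.04,0,0],
  [0,0,0,0],
])

```text
t: 12.88
eef_pos: [478.3, -168.4, 140.1]
tcp_rot: [0.269, 1.571, 0.087]
ft_force: [-1.0, -0.0, -3.3]
opening: 0.147
```

Emit:
step_arm([
  [0,-0.02,0,0],
  [0,-0.02,0,0],
])

```text
t: 13.12
eef_pos: [478.0, -170.2, 140.2]
tcp_rot: [-0.092, 1.571, -0.273]
ft_force: [-0.4, 0.1, -3.4]
opening: 0.144
```

Emit:
step_arm([
  [0,-0.02,0,0],
  [0,-0.02,0,0],
])

```text
t: 13.38
eef_pos: [477.6, -171.5, 140.3]
tcp_rot: [1.74, 1.57, 1.559]
ft_force: [0.9, 9.3, 1.7]
opening: 0.144
```

End wall felt at about 153 mm of travel. Back off 3 mm and lower.

Emit:
step_arm([
  [0,0.03,0,0],
  [0,0.03,0,0],
  [0,0,0,0],
  [0.04,0,0,0],
  [0.04,0,0,0],
  [0.04,0,0,0],
  [0,0,0,0],
])

```text
t: 14.25
eef_pos: [478.2, -169.3, 134.1]
tcp_rot: [-0.877, 1.571, -1.059]
ft_force: [0.6, -1.6, -3.2]
opening: 0.145
```

Emit:
step_arm([
  [0.02,0,0,0],
  [0.02,0,0,0],
  [0,0,0,0],
])

```text
t: 14.62
eef_pos: [478.8, -169.6, 132.6]
tcp_rot: [-0.349, 1.569, -0.53]
ft_force: [1.9, -3.4, 2.2]
opening: 0.143
```

Emit:
step_arm([
  [0,0,0,0],
  [0,0,0,0],
  [0,0,0,0],
  [0,0,0,0],
], jaw=0.65)

```text
t: 15.12
eef_pos: [478.1, -169.1, 132.1]
tcp_rot: [2.421, 1.571, 2.24]
ft_force: [-0.1, 0.6, 0.2]
opening: 0.349
```

Emit:
step_arm([
  [-0.3,0,0,0],
  [-0.6,0,0,0],
  [-0.6,0,0,0],
  [-0.6,0,0,0],
  [0,0,0,0],
])

```text
t: 15.75
eef_pos: [478.9, -169.5, 239.9]
tcp_rot: [-0.284, 1.566, -0.466]
ft_force: [1.1, 0.9, 0.2]
opening: 0.351
```

Run:
```python
from cell import *
import cv2,pickle
st=state(); print(st['t'],st['eef_pos'],st['ft_force'],st['moment'])
im=read_camera('wrist'); cv2.imwrite("pics/w7.png",im[:,:,::-1]); pickle.dump((im,st),open('d7.pkl','wb'))
a=read_camera('side')[110:250,220:370,::-1]; cv2.imwrite("pics/side7c.png",cv2.resize(a,None,fx=4,fy=4,interpolation=cv2.INTER_CUBIC))
```

```text
15.75 [ 478.85665746 -169.52048699  239.9069921 ] [1.11714591 0.8918618  0.2329211 ] [ 0.04954152 -0.08331549 -0.00636497]
```

View pics/w7.png

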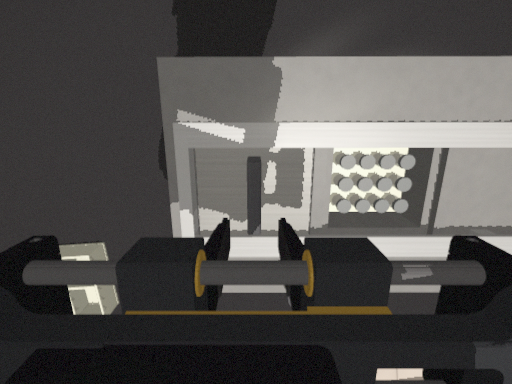

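View pics/side7c.png

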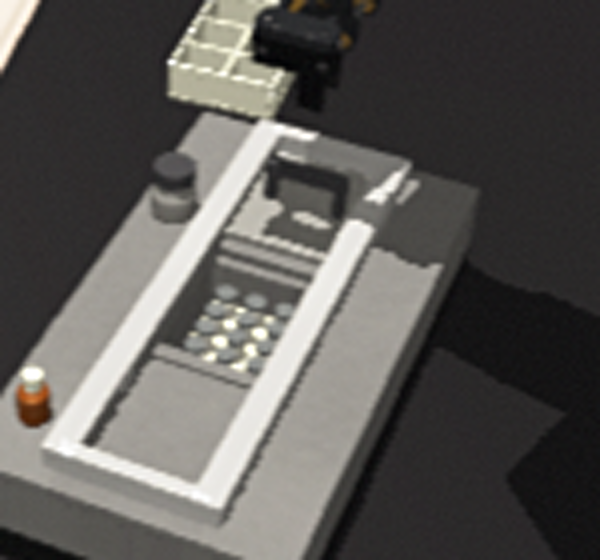

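Run:
```python
from cell import *
from h import *
import pickle
im,st=pickle.load(open('d7.pkl','rb')); I=camera_info('wrist')
a=im[140:245,180:340,::-1]; cv2.imwrite("pics/w7c.png",cv2.resize(a,None,fx=5,fy=5,interpolation=cv2.INTER_CUBIC))
# predicted hatch parked: centre, yaw
c=np.array([478.1,-169.1]);c0,s0=np.cos(-.1812),np.sin(-.1812)
for m in((-60,-65,116),(-60,65,116),(40,-65,116),(40,65,116),(-38,-7,158),(-38,7,158),(36,-7,158),(36,7,158)):
    P=[c[0]+c0*m[0]-s0*m[1],c[1]+s0*m[0]+c0*m[1],m[2]]; uv=proj(P,I,st)[0]; print(m,uv.round(1),((uv-[180,140])*5).round(0))
```

```text
(-60, -65, 116) [194.  134.2] [ 70. -29.]
(-60, 65, 116) [313.9 134. ] [670. -30.]
(40, -65, 116) [199.3 220.5] [ 97. 402.]
(40, 65, 116) [308.9 220.3] [644. 402.]
(-38, -7, 158) [246.7 160.1] [334. 100.]
(-38, 7, 158) [261.4 160.1] [407. 100.]
(36, -7, 158) [247.4 231.7] [337. 459.]
(36, 7, 158) [261.  231.7] [405. 459.]
```

View pics/w7c.png

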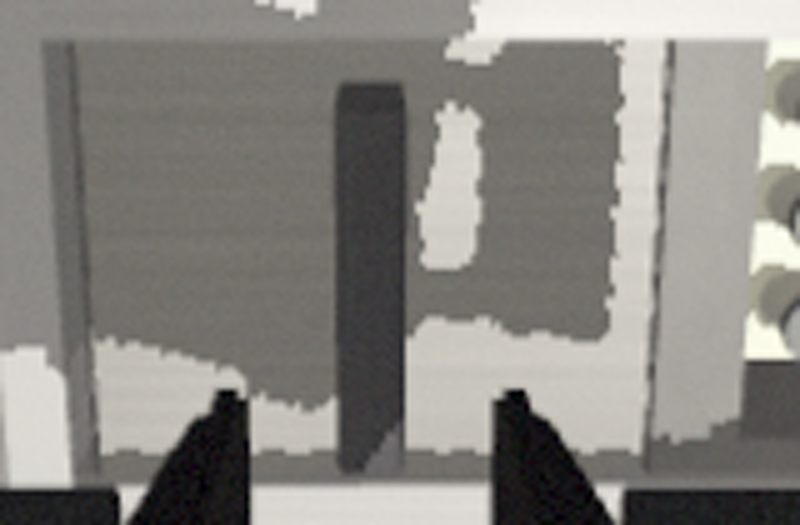

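The parked hatch edges (crop columns ~75–97 and 645–668) and the bar (336–405) fall where a flat hatch in the recess should be. One last look at everything, after rising a little.

Emit:
step_arm([
  [-0.5,0,0,0],
  [-0.3,0,0,0],
  [0,0,0,0],
  [0,0,0,0],
  [0,0,0,0],
])

```text
t: 16.48
eef_pos: [478.0, -169.1, 276.4]
tcp_rot: [2.828, 1.57, 2.647]
ft_force: [-0.0, -0.5, 0.7]
opening: 0.352
```

Run:
```python
from cell import *
import cv2
im=read_camera('scene'); cv2.imwrite("pics/scene8.png",im[:,:,::-1]); print(state()['t'],state()['ft_force'])
```

```text
16.525 [ 0.0826098  -0.03934118 -0.53895981]
```

View pics/scene8.png

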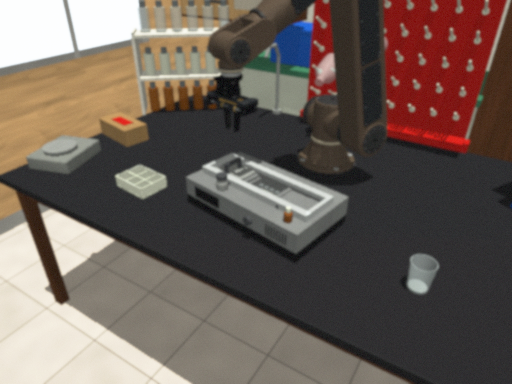

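The well is open with the hatch at the -y end. The jar (221,181), vial (289,214), beaker (422,272) and tray (141,181) all stand as before.

```bash
python3 -c "
from cell import *
print(job_done())"
```

```text
the job is handed in; nothing more can be done
None
```

The hatch is off the well and parked flat in the recess at the mill's -y end (`park_right`), and I handed the job in at about 16.5 s of the 42 s allowed.

- **Which side runs:** I lifted the hatch 14 mm and tried +y first. It met the stop after about 46 mm, so I slid it back and along -y.
- **Parking:** I felt the end wall at about 153 mm of travel, which matches the figure given. I backed off 2–3 mm, lowered the hatch until it rested, let go and moved the arm clear.
- **Last checks:**
  - In the wrist image, the hatch edges and handle lie where they should for a flat, parked hatch.
  - The tool settled at 132.1 mm, 6 mm above its height at the first grasp, as expected.
  - The wrist force is about zero.
  - The jar, vial, beaker and tray look unmoved in the scene picture.
- **What went wrong:** I sent several small moves at once while feeling for the stop, so the push on it reached about 60 N at the wrist. That is under the 120 N wrist limit. The hatch turned slightly in the grip but came square again when I backed off.

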